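Press the brass insert home in the lever press

ROBOT

A 7-joint arm with a two-finger parallel gripper is mounted at the origin on the work surface. World frame = base frame: x ahead of the robot, y to its left, z up, the work surface at z = 0. Lengths are in m, angles in degrees, forces in N, time in s.
With the tool pointing down it reaches from about 0.425 to 0.825 m from the base axis. Payload 3.6 kg.
Tool frame: the origin (TCP) lies on the centre line of the jaws, within the pads' length; the fingertips stand 19 mm ahead of it and the grasp point (between the pads) is the TCP; z points along the fingers, y is the line along which they close (so a half turn about z gives the same grasp; the last joint's range is limited). The gripper opens to 85 mm and grips with 20 to 120 N. Pads are 22 mm wide; open, the fingers measure 114 mm over their backs; the gripper's body (76 mm by 85 mm) begins 54 mm behind the grasp point. The pads swing forward as they close: fully open they stand 13 mm farther back than shut.
Start: joints at [61.564, 35.231, -0.722, 81.555, 0.464, 63.22, -2.315], TCP at [0.294, -0.58, 0.25] pointing down, gripper open.
Joint ranges: [-178.69, 178.69], [-17.37, 117.87], [-77.05, 75.6], [15.02, 138.74], [-78.02, 258.01], [0.78, 113.62], [-162.83, 162.83]. Speed limits (degrees/s): [159.86, 159.86, 180, 180, 180, 180, 180].

INTERFACE

Orientations are given as [roll, pitch, yaw] about the fixed x, y, z axes, in that order (R = Rz(yaw) Ry(pitch) Rx(roll)).
In Python, from rig import env gives the robot as it stands. The module is installed in compiled form; this text tells all that it offers.
- The arm moves only by the tool drive_tool, never from a script. Its argument "series" is a list of rows, each a list of 3 entries, a list of its own where there are three numbers: the shift along the tool's x, y, z in mm, then the turn, a rotation vector about the tool's x, y, z in degrees, then the finger opening in mm, from 0 to 85.4. In form: [[[x, y, z], [ax, ay, az], jaw], ...]. A call has 1 to 8 rows; each row shifts and turns the commanded pose from where the row before left it, along the tool's axes as they then stand; what a row does not reach is not made up. A row lasts 1/8 s, in which the tool goes at most 62.5 mm and 10.7 degrees, less where a joint would pass 70% of its speed; a pose out of reach is approached as far as the arm can. A call with a gripper value outside its range is refused whole. The fingers move at their own pace and stop on an object; "force" is the grip in N (left out, the last holds). Time passes only in rows, so rows that do not move let the fingers close. It gives the time, the measured TCP pose, the force, the opening and the grip force at its end, in the units of the state.
- env.read_state(): the state, without advancing time (a new reading comes with each control period).
- env.read_camera(name): name is "scene" or "top" or "wrist"; returns the picture (384x512x3 uint8, blue, green, red); there is no depth.
- env.calibration(name): a dict with "fx", "fy", "cx", "cy" (pixels), "R" (3x3) and "t" (3): a world point X has camera coordinates R X + t; the wrist camera has in their place "tool_from_camera" (4x4, takes a point from camera to tool coordinates, whose origin is the TCP and whose axes are the flange's). Camera axes: x right, y down, z forward; pixel columns grow to the right and rows downward; lengths in m; the calibration is good to about 2 mm. A picture is of the moment at which its call begins: read the wrist's pose just before it. calibration takes no time and is no camera call.
- env.finish_job(): hands the job in; it is judged then, once.
The state is a dict: "t": time; "joint_pos": joint angles; "dq": joint speeds; "tau": joint torques, N m; "tool_pos": TCP position; "ee_rot": TCP orientation; "ft_force": force on the tool from outside, world axes, zero at the start; "wrist_torque": the same for the moment, N m; "gripper_width": opening from 0.0 (shut) to 1.0 (fully open); "grasp_force": force on a finger pad.
Only numpy, scipy, OpenCV 4.12 (cv2) and the standard library are available. Lean on these libraries where they do the work, as an engineer would, in place of code of your own. Each camera call takes 0.05 s, during which the arm holds its last target. There are 200 camera calls.

TASK

Put the brass die insert into the open bed of the green lever press, lying flat and lengthwise between the ram and the end anvil; set it down, do not drop it, and let go. Then swing the red-handled lever down to its stop, hold it there for about half a second so that the ram drives the insert home against the anvil, and let the lever return fully up.

Things in the scene. Friction and masses are not known exactly. Their poses are not given: they have to be found in the camera images.
- brass_insert: Brass-coloured block 34 (x) x 56 (y) x 44 (z) mm, about 0.5 kg, two dark dots on top, standing on the bench; the like-shaped bright steel and black blocks are bystanders. Origin: centre of its underside, z up, y along its length.
- nest (a point): Middle of the green press's open bed, on its surface (30 mm above bench). z up, y from ram to anvil, x across. Ram face at rest y=-47 mm, advances 36; anvil face y=+47, 45 high. Guides 8 high at x=+-27. Insert goes in with its length along y, middle within 15 mm (y) and 8 mm (x) of here; underside on the bed. Ram snout 34 thick; its housing, 140 high above bed, begins at y=-102.
- lever_grip (a point): Middle of the red grip bar, 24 mm thick, 100 long, parallel to nest x. Circles at 180 mm radius about the hinge, an axis parallel to nest x, 152 mm on the -y side of point nest and 110 above it. At rest the arm points to nest -y, 0.45 rad above level (bar centre 218 mm above bench); at the stop 0.42 below (67 mm). Push it from above.
- lever (a joint): Swing of the sprung lever, rad: 0 at rest (up), 0.87 at its stop (down). Needs about 7 N downward at the grip at first, 14 N at the stop; let go, it rises by itself. The ram follows, 41 mm per rad.
Mind the look-alikes: they are no part of the job. Several things have the shape of the brass_insert; the one meant has the colours described above.

How it is judged:
By the outcome, as a careful person would: the job done as asked, in the order asked, and still so for the second after the job is handed in, with the robot touching nothing.
It also fails if it takes over 53 s, if anything falls off the work surface, if the arm or the gripper's body presses on something with over 40 N, if the wrist force passes 120 N, or if a joint passes its speed limit or range.

## Working session

There is one attempt and no reset: what is moved stays moved. The work goes in short steps, Python scripts to look and compute and a tool call to move; the robot and the scene stay as the last step left them, time stands still between calls to the robot, and variables do not carry over. Pictures are saved under pics/ and viewed, at most 10 in all, crops included, and the job is handed in when it is done.

Besides the shell and the picture viewer there is one more tool, called after "Emit:" as a command line: name --argument value ..., lists and objects as JSON in quotes. drive_tool: Moves the arm, as the interface text tells. Its arguments: {"type":"object","properties":{"series":{"type":"array"},"force":{"type":"number"}},"required":["series"]}

```bash
mkdir -p pics; python3 - <<'E'
from rig import env
import cv2,numpy as np
a=env.read_camera("scene");b=env.read_camera("top")
cv2.imwrite("pics/scene0.png",a);cv2.imwrite("pics/top0.png",b)
for n in("scene","top"):
    c=env.calibration(n);print(n,{k:np.round(v,4).tolist() for k,v in c.items()})
s=env.read_state();print(s['t'],s['tool_pos'],s['ee_rot'],s['gripper_width'])
print(env.calibration("wrist"))
E
```

```text
scene {'fx': 470.8356, 'fy': 470.8356, 'cx': 255.2612, 'cy': 194.3526, 'R': [[-0.5398, 0.8416, 0.0155], [0.6787, 0.446, -0.5835], [-0.498, -0.3045, -0.812]], 't': [0.1807, -0.3071, 1.6763]}
top {'fx': 468.0472, 'fy': 468.0472, 'cx': 266.0018, 'cy': 199.4655, 'R': [[-0.0082, -0.9999, -0.0132], [-0.9982, 0.009, -0.06], [0.0601, 0.0126, -0.9981]], 't': [0.1211, 0.5121, 1.3242]}
0.1 [ 0.29397561 -0.57900132  0.24923506] [-1.79866024e+02  2.87739970e-03  2.69214245e+01] 0.9985996751829705
{'fx': 264.6247591163258, 'fy': 264.6247591163258, 'cx': 258.9625157819489, 'cy': 190.45497492524098, 'tool_from_camera': array([[ 4.79792651e-04, -9.61572733e-01, -2.74549902e-01,
         6.97049653e-02],
       [ 9.99999852e-01,  5.31728213e-04, -1.14743336e-04,
         1.28214858e-03],
       [ 2.56319992e-04, -2.74549806e-01,  9.61572846e-01,
        -1.23776237e-01],
       [ 0.00000000e+00,  0.00000000e+00,  0.00000000e+00,
         1.00000000e+00]])}
```

View pics/scene0.png

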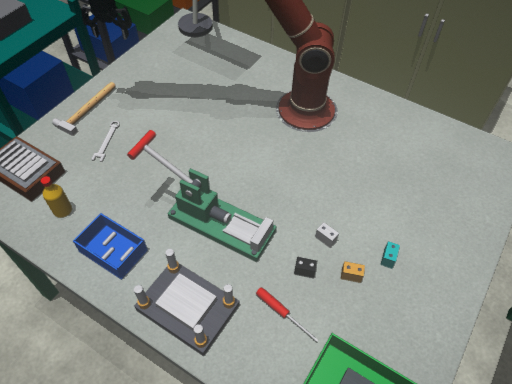

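View pics/top0.png

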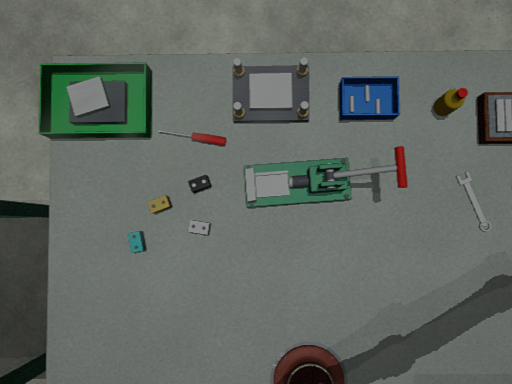

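The scene view shows the press with its bed near (243,230) and the red grip near (142,145). In the top view these are at (271,184) and (401,167). Insert look-alikes in the top view: yellow/brass (160,204), black (200,184), steel (200,228), teal (136,242). By colour I choose the brass one at top (160,204), scene (353,270), and check it in a close crop.

```bash
cat > h.py <<'E'
from rig import env
import cv2,numpy as np
from scipy.spatial.transform import Rotation as Ro
def P(n):
    c=env.calibration(n);K=np.array([[c['fx'],0,c['cx']],[0,c['fy'],c['cy']],[0,0,1.]])
    return K,np.array(c['R']),np.array(c['t'])
def plane(n,uv,z):
    K,R,t=P(n);uv=np.atleast_2d(np.array(uv,float));d=(R.T@np.linalg.inv(K)@np.c_[uv,np.ones(len(uv))].T).T
    o=-R.T@t;return o+d*((z-o[2])/d[:,2])[:,None]
def tri(ua,ub,a="scene",b="top"):
    M=[np.dot(K,np.c_[R,t]) for K,R,t in(P(a),P(b))]
    X=cv2.triangulatePoints(M[0],M[1],np.array(ua,float).reshape(-1,2).T,np.array(ub,float).reshape(-1,2).T);return (X[:3]/X[3]).T
E
python3 - <<'E'
from h import *
a=cv2.imread("pics/scene0.png");b=cv2.imread("pics/top0.png")
for n,im in(("scene",a),("top",b)):
    h=cv2.cvtColor(im,cv2.COLOR_BGR2HSV)
    for nm,lo,hi in(("brass",(15,120,60),(28,255,255)),("red",(0,170,80),(6,255,255)),("red2",(174,170,80),(180,255,255))):
        m=cv2.inRange(h,lo,hi)
        for c in cv2.findContours(m,0,2)[0]:
            if cv2.contourArea(c)>40:
                r=cv2.minAreaRect(c);print(n,nm,cv2.contourArea(c),np.round(r[0],1),np.round(r[1],1),round(r[2],1))
z=lambda im,x,y,w,h,s:cv2.resize(im[y:y+h,x:x+w],None,fx=s,fy=s,interpolation=cv2.INTER_CUBIC)
cv2.imwrite("pics/c1.png",np.vstack([np.hstack([z(a,160,160,130,100,5)[:, :650],z(a,338,250,30,40,5)]),np.zeros((10,800,3),np.uint8)])[:600])
cv2.imwrite("pics/c2.png",np.hstack([z(b,235,145,120,70,5),z(b,140,185,40,70,5)]))
E
```

```text
scene brass 200.0 [353.3 268.4] [21.6 10.8] 11.3
scene brass 517.0 [ 55.3 200.5] [33.9 19.6] 70.6
scene red 222.5 [272.2 301.4] [36.3  7.1] 41.2
scene red 49.0 [ 44.5 179.5] [7. 9.] 90.0
scene red 143.0 [140.9 142.9] [ 5.3 32.5] 43.5
top brass 197.5 [158.8 203.8] [11.7 19.4] 69.4
top brass 192.5 [453.3  98.8] [18.4 17.7] 45.0
top red 274.5 [400.8 166.5] [39.7  8.2] 85.6
top red 137.5 [213.3 139.3] [23.7  7.4] 9.5
top red 52.5 [462.  92.] [8. 8.] 90.0Traceback (most recent call last):
  File "<stdin>", line 11, in <module>
    return _nx.concatenate(arrs, 1, dtype=dtype, casting=casting)
           ~~~~~~~~~~~~~~~^^^^^^^^^^^^^^^^^^^^^^^^^^^^^^^^^^^^^^^
ValueError: all the input array dimensions except for the concatenation axis must match exactly, but along dimension 0, the array at index 0 has size 500 and the array at index 1 has size 200
```

```bash
python3 - <<'E'
from h import *
a=cv2.imread("pics/scene0.png");b=cv2.imread("pics/top0.png")
z=lambda im,x,y,w,h,s:cv2.resize(im[y:y+h,x:x+w],None,fx=s,fy=s,interpolation=cv2.INTER_CUBIC)
t=np.hstack([z(a,160,165,120,95,5),z(a,334,225,40,95,5)])  # scene
cv2.imwrite("pics/c1.png",t)
cv2.imwrite("pics/c2.png",np.hstack([z(b,235,145,120,70,5),z(b,140,185,40,70,5)]))
E
```

```text
(no output)
```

View pics/c1.png

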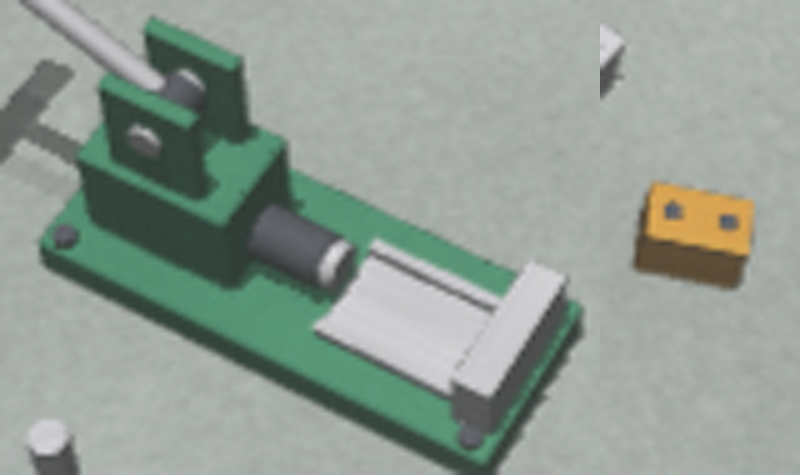

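View pics/c2.png

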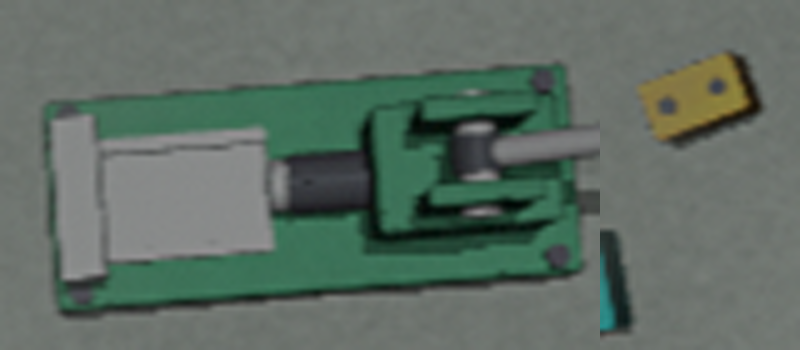

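The crops confirm the brass insert: two dark dots at scene (348.8,267.2) and (359.8,269.4), top (153.4,206) and (163.4,202.2). The press anvil's top corners and the ram snout are clearly visible. Next I triangulate them.

```bash
python3 - <<'E'
from h import *
sc=lambda L,x,y:[((u+.5)/5-.5+x,(v+.5)/5-.5+y) for u,v in L]
d=tri(sc([(729-600,222),(674-600,211)],334,225),sc([(67,105),(117,86)],140,185))
print("dots",d.round(4).tolist(), "mid",d.mean(0).round(4),"yaw",np.degrees(np.arctan2(*(d[0]-d[1])[1::-1])),np.linalg.norm(d[0]-d[1]))
# anvil top: inner far-x, inner near-x, outer far, outer near
A=tri(sc([(455,380),(533,262),(497,400),(568,282)],160,165),sc([(94,113),(104,275),(53,119),(63,282)],235,145))
print("anvil",A.round(4).tolist())
B=tri(sc([(316,327),(374,241)],160,165),sc([(265,130),(274,248)],235,145));print("bed ram-end",B.round(4).tolist())
g=tri([140.9,142.9],[400.8,166.5])[0];print("grip",g)
# red grip in top with axis
im=cv2.imread("pics/top0.png");m=cv2.inRange(cv2.cvtColor(im,40),(0,120,60),(8,255,255));m[:, :380]=0;m[:140]=0
c=max(cv2.findContours(m,0,2)[0],key=cv2.contourArea);r=cv2.minAreaRect(c);bx=cv2.boxPoints(r);print("gripbox",r)
W=plane("top",bx,.225);print(W.round(4).tolist(),W.mean(0))
bed=plane("top",sc([(265,130),(274,248),(94,113),(104,275)],235,145),.03);print(bed.round(4).tolist())
y=(A[:2].mean(0)-g)[:2];print("axis from grip->anvil",np.linalg.norm(y),np.degrees(np.arctan2(y[1],y[0])))
u=y/np.linalg.norm(y);print("nest est from anvil",A[:2].mean(0)[:2]-.047*u,"from grip",g[:2]+.314*u)
E
```

```text
dots [[0.4971, 0.435, 0.0413], [0.5074, 0.4071, 0.0412]] mid [0.5023 0.421  0.0413] yaw 110.33712992174141 0.029782973467989696
anvil [[0.5986, 0.1513, 0.0713], [0.5094, 0.1461, 0.069], [0.5954, 0.175, 0.0678], [0.5064, 0.1684, 0.0633]]
bed ram-end [[0.5934, 0.055, 0.0325], [0.5265, 0.0502, 0.0323]]
grip [ 0.57846125 -0.21437606  0.22104322]
gripbox ((400.56634521484375, 166.44607543945312), (41.00493240356445, 8.912055969238281), 84.5596694946289)
[[0.6265, -0.1978, 0.225], [0.6284, -0.2193, 0.225], [0.529, -0.2261, 0.225], [0.5271, -0.2047, 0.225]] [ 0.57775059 -0.21200958  0.225     ]
[[0.594, 0.0544, 0.03], [0.5267, 0.05, 0.03], [0.6047, 0.1516, 0.03], [0.5122, 0.1466, 0.03]]
axis from grip->anvil 0.36387423222840987 93.85918694405157
nest est from anvil [0.55713415 0.10177966] from grip [0.5573276  0.09891194]
```

Nest is about (0.557, 0.100), yaw 3.8°. The bed at 32 mm, anvil top at about 70–75 mm and grip at z 0.221 all match the text. Insert is at (0.502, 0.421), top at about 42 mm, with its long axis at 110.5°. Next move: lift, then swing on an arc of radius 0.65.

Emit:
drive_tool --series '[[[0, 0, -50], [0, 0, 0], 85], [[0, 0, -50], [0, 0, 0], 85], [[58, -2.6, 0], [0, 0, -5.15], 85], [[58, -2.6, 0], [0, 0, -5.15], 85], [[58, -2.6, 0], [0, 0, -5.15], 85], [[58, -2.6, 0], [0, 0, -5.15], 85], [[58, -2.6, 0], [0, 0, -5.15], 85], [[58, -2.6, 0], [0, 0, -5.15], 85]]'

```text
t: 1.1
tool_pos: [0.5496, -0.346, 0.3494]
ee_rot: [-179.9, 0.0, 58.0]
ft_force: [0.5, -0.2, -0.3]
gripper_width: 0.996
grasp_force: 0.0
```

Emit:
drive_tool --series '[[[58, -2.6, 0], [0, 0, -5.15], 85], [[58, -2.6, 0], [0, 0, -5.15], 85], [[58, -2.6, 0], [0, 0, -5.15], 85], [[58, -2.6, 0], [0, 0, -5.15], 85], [[58, -2.6, 0], [0, 0, -5.15], 85], [[58, -2.6, 0], [0, 0, -5.15], 85], [[58, -2.6, 0], [0, 0, -5.15], 85], [[58, -2.6, 0], [0, 0, -5.15], 85]]'

```text
t: 2.1
tool_pos: [0.6397, 0.0995, 0.3495]
ee_rot: [-179.9, 0.0, 99.2]
ft_force: [0.5, -0.4, 0.6]
gripper_width: 0.995
grasp_force: 0.0
```

Emit:
drive_tool --series '[[[48.5, -12.1, 10], [0, 0, 0], 85], [[48.5, -12.1, 20], [0, 0, 0], 85], [[48.5, -12.1, 20], [0, 0, 0], 85], [[48.5, -12.1, 25], [0, 0, 0], 85], [[48.5, -12.1, 25], [0, 0, 0], 85], [[48.5, -12.1, 25], [0, 0, 0], 85], [[48.5, -12.1, 25], [0, 0, -5.6], 85], [[0, 0, 0], [0, 0, -5.6], 85]]'

```text
t: 3.1
tool_pos: [0.4971, 0.4246, 0.1973]
ee_rot: [-179.6, -0.2, 111.0]
ft_force: [0.4, 0.3, 0.1]
gripper_width: 0.993
grasp_force: 0.0
```

Emit:
drive_tool --series '[[[0, 0, 0], [0, 0, 0], 85], [[0, 0, 0], [0, 0, 0], 85]]'

```text
t: 3.35
tool_pos: [0.5041, 0.4187, 0.2004]
ee_rot: [180.0, 0.0, 110.0]
ft_force: [-0.1, 0.0, -0.2]
gripper_width: 0.994
grasp_force: 0.0
```

```bash
cat >> h.py <<'E'
def wrist():
    s=env.read_state();im=env.read_camera("wrist");c=env.calibration("wrist")
    T=np.eye(4);T[:3,:3]=Ro.from_euler('xyz',s['ee_rot'],degrees=True).as_matrix();T[:3,3]=s['tool_pos']
    return s,im,T@c['tool_from_camera'],c
def wplane(M,c,uv,z):
    uv=np.atleast_2d(np.array(uv,float));d=np.c_[(uv[:,0]-c['cx'])/c['fx'],(uv[:,1]-c['cy'])/c['fy'],np.ones(len(uv))]@M[:3,:3].T
    o=M[:3,3];return o+d*((z-o[2])/d[:,2])[:,None]
E
python3 - <<'E'
from h import *
s,im,M,c=wrist();cv2.imwrite("pics/w1.png",im)
print(s['tool_pos'],s['ee_rot'])
h=cv2.cvtColor(im,40);m=cv2.inRange(h,(15,120,60),(28,255,255))
for q in cv2.findContours(m,0,2)[0]:
    if cv2.contourArea(q)>200:
        r=cv2.minAreaRect(q);W=wplane(M,c,cv2.boxPoints(r),.044);print(r,W.round(4).tolist(),W.mean(0))
E
```

```text
[0.50407262 0.41871586 0.20040577] [1.79976932e+02 4.93848636e-02 1.10021095e+02]
((256.5, 177.0), (54.0, 31.0), 90.0) [[0.4753, 0.4431, 0.044], [0.5061, 0.4543, 0.044], [0.5274, 0.3981, 0.044], [0.4949, 0.3862, 0.044]] [0.50092535 0.42040175 0.044     ]
```

View pics/w1.png

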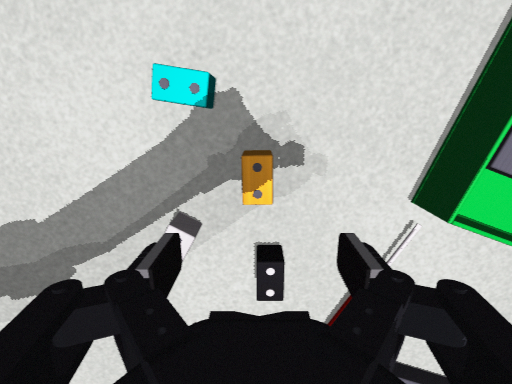

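The wrist view shows the brass block at (257,177), dots at (257,167) and (257,194), square to the jaws and well clear of steel (185,235) and black (270,270). Descend 169 mm and grip.

Emit:
drive_tool --series '[[[0, -2, 50], [0, 0, 0], 85], [[0, 0, 50], [0, 0, 0], 85], [[0, 0, 40], [0, 0, 0], 85], [[0, 0, 20], [0, 0, 0], 85], [[0, 0, 9], [0, 0, 0], 85], [[0, 0, 0], [0, 0, 0], 70], [[0, 0, 0], [0, 0, 0], 45], [[0, 0, 0], [0, 0, 0], 20]]' --force 40

```text
t: 4.4
tool_pos: [0.5018, 0.4197, 0.0327]
ee_rot: [179.9, -0.1, 110.2]
ft_force: [0.5, 0.9, 2.1]
gripper_width: 0.401
grasp_force: 2.1
```

Emit:
drive_tool --series '[[[0, 0, 0], [0, 0, 0], 20], [[0, 0, 0], [0, 0, 0], 20], [[0, 0, 0], [0, 0, 0], 20]]' --force 40

```text
t: 4.78
tool_pos: [0.5017, 0.4198, 0.0329]
ee_rot: [179.9, -0.0, 110.2]
ft_force: [-1.2, -1.1, 5.3]
gripper_width: 0.386
grasp_force: 42.8
```

Emit:
drive_tool --series '[[[0, 0, -20], [0, 0, 0], 20], [[0, 0, -50], [0, 0, 0], 20], [[0, 0, -50], [0, 0, 0], 20], [[-30, -5.5, -30], [0, 0, 0], 20], [[-48, -8.8, 0], [0, 0, 0], 20], [[-48, -8.8, 0], [0, 0, 0], 20], [[-48, -8.8, 0], [0, 0, 0], 20], [[-48, -8.8, 0], [0, 0, 0], 20]]'

```text
t: 5.78
tool_pos: [0.5392, 0.1946, 0.1813]
ee_rot: [-179.9, 0.0, 110.2]
ft_force: [0.3, -0.4, -6.0]
gripper_width: 0.39
grasp_force: 41.6
```

Emit:
drive_tool --series '[[[-48, -8.8, 0], [0, 0, 0], 20], [[-49, -8.7, 0], [0, 0, 0], 20], [[0, 0, 0], [0, 0, 8.2], 20], [[0, 0, 0], [0, 0, 8.2], 20], [[0, 0, 0], [0, 0, 0], 20], [[0, 0, 0], [0, 0, 0], 20], [[0, 0, 0], [0, 0, 0], 20]]'

```text
t: 6.65
tool_pos: [0.5566, 0.0998, 0.1813]
ee_rot: [-180.0, -0.0, 93.9]
ft_force: [1.1, -0.3, -4.4]
gripper_width: 0.389
grasp_force: 41.6
```

```bash
python3 - <<'E'
from h import *
s,im,M,c=wrist();print(s['tool_pos'],s['ee_rot'],s['gripper_width'],s['grasp_force'],s['ft_force'])
np.savez("w2.npz",M=M);cv2.imwrite("pics/w2.png",im)
E
```

```text
[0.55662354 0.09977713 0.18126826] [-1.79972821e+02 -1.69777887e-03  9.39027263e+01] 0.3887756478460906 41.62493705749512 [ 1.12612277 -0.27386152 -4.43147227]
```

View pics/w2.png

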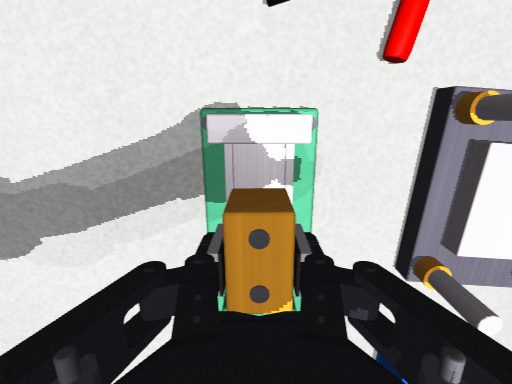

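The wrist view shows the insert held, dots (259,239) and (259,294). The anvil's inner top edge is at row 143, columns 207–313, and the bed runs between guides at columns 233–293. Everything looks square. I check the nest by ray casting.

```bash
python3 - <<'E'
from h import *
M=np.load("w2.npz")['M'];c=env.calibration("wrist")
W=wplane(M,c,[(207,143),(313,143)],.075);print(W.round(4).tolist());m=W.mean(0)
d=W[1]-W[0];y=np.array([-d[1],d[0]])/np.hypot(*d[:2]);print("width",np.hypot(*d[:2]),"ang x",np.degrees(np.arctan2(d[1],d[0])));print("nest",m[:2]-.047*y)
G=wplane(M,c,[(233,165),(293,165)],.038);print("guides",G.round(4).tolist(),G.mean(0))
D=wplane(M,c,[(259,239),(259,294)],.1813-.0325+.044);print("insert",D.mean(0))
E
```

```text
[[0.5095, 0.1419, 0.075], [0.6004, 0.1482, 0.075]]
width 0.09115524906929749 ang x 3.937521626733324
nest [0.55816998 0.09816968]
guides [[0.5293, 0.1173, 0.038], [0.5905, 0.1215, 0.038]] [0.55990449 0.11940201 0.038     ]
insert [0.55747453 0.09777171 0.1928    ]
```

Emit:
drive_tool --series '[[[0, 1, 40], [0, 0, 0], 20], [[0, 0, 40], [0, 0, 0], 20], [[0, 0, 20], [0, 0, 0], 20], [[0, 0, 10], [0, 0, 0], 20], [[0, 0, 3], [0, 0, 0], 20], [[0, 0, 0], [0, 0, 0], 20]]'

```text
t: 7.45
tool_pos: [0.5585, 0.1, 0.0691]
ee_rot: [179.9, -0.0, 93.8]
ft_force: [-0.2, 0.2, -4.9]
gripper_width: 0.391
grasp_force: 41.4
```

Emit:
drive_tool --series '[[[0, 0, 1], [0, 0, 0], 20], [[0, 0, 1], [0, 0, 0], 20], [[0, 0, 1], [0, 0, 0], 20], [[0, 0, 0], [0, 0, 0], 20]]'

```text
t: 7.95
tool_pos: [0.5578, 0.0998, 0.0653]
ee_rot: [-180.0, -0.0, 93.8]
ft_force: [-0.3, 0.2, -4.6]
gripper_width: 0.393
grasp_force: 41.4
```

Emit:
drive_tool --series '[[[0, 0, 0.7], [0, 0, 0], 20], [[0, 0, 0.7], [0, 0, 0], 20], [[0, 0, 0.6], [0, 0, 0], 20], [[0, 0, 0], [0, 0, 0], 20]]'

```text
t: 8.45
tool_pos: [0.5578, 0.0998, 0.0633]
ee_rot: [-180.0, -0.0, 93.8]
ft_force: [-0.0, -0.3, -5.6]
gripper_width: 0.393
grasp_force: 41.4
```

Emit:
drive_tool --series '[[[0, 0, 0.6], [0, 0, 0], 20], [[0, 0, 0.5], [0, 0, 0], 20], [[0, 0, 0], [0, 0, 0], 20]]'

```text
t: 8.82
tool_pos: [0.5579, 0.0998, 0.0628]
ee_rot: [180.0, 0.0, 93.8]
ft_force: [-2.1, -1.3, 1.1]
gripper_width: 0.393
grasp_force: 42.2
```

Emit:
drive_tool --series '[[[0, 0, 0.5], [0, 0, 0], 20], [[0, 0, 0.5], [0, 0, 0], 20], [[0, 0, 0], [0, 0, 0], 20]]'

```text
t: 9.2
tool_pos: [0.5579, 0.0998, 0.0628]
ee_rot: [180.0, 0.0, 93.8]
ft_force: [-4.6, -2.3, 8.9]
gripper_width: 0.39
grasp_force: 43.4
```

Seated: the force rose from −5 to +9 N at z 0.0628. Release slowly, then rise.

Emit:
drive_tool --series '[[[0, 0, -1], [0, 0, 0], 32], [[0, 0, 0], [0, 0, 0], 38], [[0, 0, 0], [0, 0, 0], 48], [[0, 0, 0], [0, 0, 0], 56], [[0, 0, 0], [0, 0, 0], 56], [[0, 0, -15], [0, 0, 0], 56], [[0, 0, -40], [0, 0, 0], 56], [[0, 0, -50], [0, 0, 0], 56]]'

```text
t: 10.2
tool_pos: [0.5573, 0.0996, 0.1685]
ee_rot: [-179.9, -0.0, 93.8]
ft_force: [0.2, 0.2, 0.0]
gripper_width: 0.655
grasp_force: 0.0
```

Emit:
drive_tool --series '[[[0, 0, -50], [0, 0, 0], 30], [[0, 0, -50], [0, 0, 0], 0], [[0, 0, -20], [0, 0, 0], 0], [[0, 0, 0], [0, 0, 0], 0], [[0, 0, 0], [0, 0, 0], 0]]'

```text
t: 10.82
tool_pos: [0.5571, 0.0994, 0.2864]
ee_rot: [-179.9, 0.0, 93.8]
ft_force: [0.0, 0.3, 1.2]
gripper_width: 0.0
grasp_force: 0.0
```

```bash
python3 - <<'E'
from h import *
s,im,M,c=wrist();print(s['t'],s['tool_pos'],s['ee_rot'],s['joint_pos'],s['gripper_width'])
np.savez("w3.npz",M=M);cv2.imwrite("pics/w3.png",im)
E
```

```text
10.825 [0.55705203 0.09942559 0.28640752] [-1.79887485e+02  2.82253010e-02  9.38244295e+01] [  3.08588475  27.32692792 -23.86643887  92.28692507  12.02520681
  63.05499703 -20.08299788] 7.277317774107642e-05
```

View pics/w3.png

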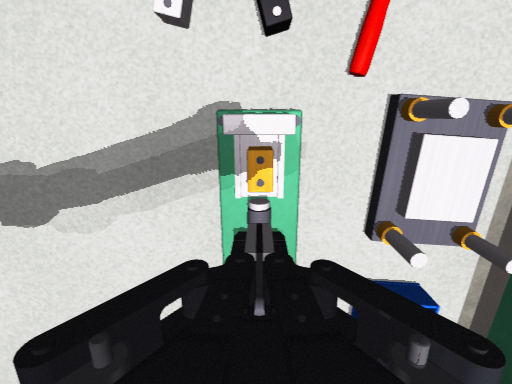

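The wrist view shows the insert (260,170) lying in the bed between the guides, lengthwise, clear of the ram snout (260,205) and the anvil (260,125). Now move above the grip with the fingers shut.

Emit:
drive_tool --series '[[[0, 0, -14], [0, 0, 0], 0], [[-40, 0, 0], [0, 0, 0], 0], [[-55, 0, 0], [0, 0, 0], 0], [[-55, 0, 0], [0, 0, 0], 0], [[-55, 0, 0], [0, 0, 0], 0], [[-55, 0, 0], [0, 0, 0], 0], [[-55, 1, 0], [0, 0, 0], 0], [[0, 0, 0], [0, 0, 0], 0]]'

```text
t: 11.88
tool_pos: [0.5786, -0.222, 0.3003]
ee_rot: [-179.9, 0.2, 93.2]
ft_force: [0.7, 0.4, -0.3]
gripper_width: 0.002
grasp_force: 0.0
```

Emit:
drive_tool --series '[[[0, 0, 0], [0, 0, 0], 0], [[0, 0, 0], [0, 0, 0], 0]]'

```text
t: 12.12
tool_pos: [0.5803, -0.2121, 0.3015]
ee_rot: [180.0, -0.1, 94.0]
ft_force: [-0.5, -0.1, -0.1]
gripper_width: -0.002
grasp_force: 0.0
```

```bash
python3 - <<'E'
from h import *
s=env.read_state();print(s['t'],s['tool_pos'],s['ee_rot'],s['ft_force'])
print(s['joint_pos'].round(1))
u=np.array([-.067,.998]);h=np.array([.558,.0987])-.152*u
for a in np.linspace(.45,-.42,10): print(round(.45-a,2),(h-.18*np.cos(a)*u).round(4),round(.14+.18*np.sin(a)+.031,4))
E
```

```text
12.125 [ 0.58027589 -0.21209666  0.30153561] [ 1.79973337e+02 -7.65812837e-02  9.40229564e+01] [-0.45754045 -0.1162513  -0.14837312]
[ 30.6  31.2 -21.3  82.4  11.5  68.5  12. ]
0.0 [ 0.579  -0.2148] 0.2493
0.1 [ 0.5795 -0.2215] 0.2333
0.19 [ 0.5798 -0.2268] 0.2167
0.29 [ 0.5801 -0.2303] 0.1997
0.39 [ 0.5802 -0.2323] 0.1824
0.48 [ 0.5802 -0.2325] 0.165
0.58 [ 0.5801 -0.2311] 0.1477
0.68 [ 0.5799 -0.228 ] 0.1305
0.77 [ 0.5796 -0.2233] 0.1138
0.87 [ 0.5792 -0.217 ] 0.0976
```

Emit:
drive_tool --series '[[[-3, 0, 25], [0, 0, 0], 0], [[0, 0, 20], [0, 0, 0], 0], [[0, 0, 7], [0, 0, 0], 0], [[0, 0, 0], [0, 0, 0], 0]]'

```text
t: 12.62
tool_pos: [0.5803, -0.216, 0.25]
ee_rot: [180.0, -0.0, 93.9]
ft_force: [-0.1, 0.5, 0.9]
gripper_width: -0.001
grasp_force: 0.0
```

Emit:
drive_tool --series '[[[-3.5, 0, 8], [0, 0, 0], 0], [[-3.2, 0, 8], [0, 0, 0], 0], [[-2.7, 0, 8.3], [0, 0, 0], 0], [[-2.6, 0, 8.3], [0, 0, 0], 0], [[-1.8, 0, 8.5], [0, 0, 0], 0], [[-1.8, 0, 8.5], [0, 0, 0], 0]]'

```text
t: 13.38
tool_pos: [0.5825, -0.2348, 0.2027]
ee_rot: [179.7, 0.3, 93.8]
ft_force: [-2.2, -1.0, 9.6]
gripper_width: -0.0
grasp_force: 4.8
```

Emit:
drive_tool --series '[[[0, 0, 8.7], [0, 0, 0], 0], [[0, 0, 8.7], [0, 0, 0], 0], [[0.5, 0, 8.7], [0, 0, 0], 0], [[0.5, 0, 8.7], [0, 0, 0], 0], [[1, 0, 8.7], [0, 0, 0], 0], [[1, 0, 8.7], [0, 0, 0], 0]]'

```text
t: 14.12
tool_pos: [0.5828, -0.2394, 0.1516]
ee_rot: [179.6, 0.9, 93.5]
ft_force: [-2.5, -11.0, 11.9]
gripper_width: -0.0
grasp_force: 6.0
```

Emit:
drive_tool --series '[[[1.6, 0, 8.6], [0, 0, 0], 0], [[1.6, 0, 8.6], [0, 0, 0], 0], [[2.3, 0, 8.3], [0, 0, 0], 0], [[2.3, 0, 8.3], [0, 0, 0], 0]]'

```text
t: 14.62
tool_pos: [0.5824, -0.2345, 0.1178]
ee_rot: [179.6, 1.1, 93.4]
ft_force: [-2.6, -14.3, 11.3]
gripper_width: 0.003
grasp_force: 6.7
```

```bash
python3 - <<'E'
from h import *
a=env.read_camera("scene");s,w,M,c=wrist();print(s['tool_pos'],s['ft_force'],s['wrist_torque'])
z=cv2.resize(a[100:250,90:290],None,fx=2.56,fy=2.56,interpolation=2)[:384,:400]
cv2.imwrite("pics/l1.png",np.hstack([z,w[:,56:456]]))
E
```

```text
[ 0.58233222 -0.23314937  0.11662863] [ -1.17915615 -10.57000824   9.24803778] [-2.29602798  0.11684584 -0.01790323]
```

View pics/l1.png

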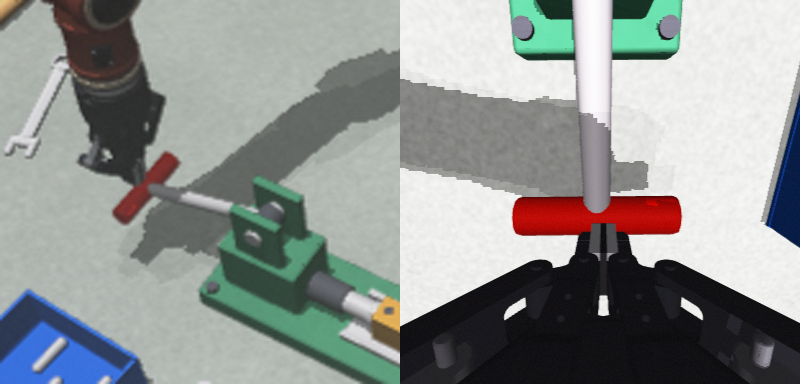

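The picture shows the fingertips on the outer edge of the red bar (bar at wrist crop (597,215), fingers at (603,240)), nearly sliding off. The ram has already moved the insert. I lift, let the lever rise, and redo the push about 8 mm further inward.

Emit:
drive_tool --series '[[[-3, 0, -40], [0, 0, 0], 0], [[-3, 0, -60], [0, 0, 0], 0], [[0, 0, -60], [0, 0, 0], 0], [[0, 0, -10], [0, 0, 0], 0], [[10, 0, 0], [0, 0, 0], 0], [[0, 0, 0], [0, 0, 0], 0], [[0, 0, 0], [0, 0, 0], 0]]'

```text
t: 15.6
tool_pos: [0.5794, -0.2179, 0.2817]
ee_rot: [-179.8, -0.1, 93.9]
ft_force: [0.2, 0.0, -0.5]
gripper_width: 0.004
grasp_force: 0.0
```

```bash
python3 - <<'E'
from h import *
a=env.read_camera("scene");s,w,M,c=wrist();print(s['t'],s['tool_pos'],s['ee_rot'],s['ft_force'],s['joint_pos'].round(1))
for nm,im in(("scene",a),("wrist",w)):
    m=cv2.inRange(cv2.cvtColor(im,40),(0,170,80),(6,255,255))
    for q in cv2.findContours(m,0,2)[0]:
        if cv2.contourArea(q)>60: print(nm,cv2.minAreaRect(q),cv2.boundingRect(q))
m=cv2.inRange(cv2.cvtColor(w,40),(0,170,80),(6,255,255));x=np.argwhere(m)[:,::-1]
print(wplane(M,c,[x.mean(0)],.225))
E
```

```text
15.65 [ 0.57954222 -0.21824494  0.28200565] [-1.79843454e+02 -5.27094404e-02  9.38275780e+01] [-0.92989375 -0.12707844 -0.87732527] [ 31.   32.2 -21.   83.8  12.1  66.3  11.9]
scene ((272.1593017578125, 301.389404296875), (36.311824798583984, 7.149478435516357), 41.18592834472656) (257, 288, 31, 28)
wrist ((256.9999694824219, 206.99998474121094), (137.99996948242188, 29.999996185302734), -0.0) (188, 192, 139, 31)
[[ 0.57819602 -0.21393093  0.225     ]]
```

Emit:
drive_tool --series '[[[10, -0.5, 20], [0, 0, 0], 0], [[0, 0, 11], [0, 0, 0], 0], [[0, 0, 0], [0, 0, 0], 0], [[-3.5, 0, 8], [0, 0, 0], 0], [[-3.2, 0, 8], [0, 0, 0], 0], [[-2.5, 0, 8.3], [0, 0, 0], 0], [[-2.3, 0, 8.3], [0, 0, 0], 0]]'

```text
t: 16.58
tool_pos: [0.5808, -0.2223, 0.2227]
ee_rot: [179.8, 0.3, 93.7]
ft_force: [-2.0, -1.9, 9.1]
gripper_width: 0.002
grasp_force: 4.6
```

Emit:
drive_tool --series '[[[-1, 0, 8.5], [0, 0, 0], 0], [[-1, 0, 8.5], [0, 0, 0], 0], [[-0.5, 0, 8.7], [0, 0, 0], 0], [[0, 0, 8.7], [0, 0, 0], 0]]'

```text
t: 17.08
tool_pos: [0.5813, -0.2307, 0.1893]
ee_rot: [179.6, 0.8, 93.5]
ft_force: [-0.9, -9.4, 11.4]
gripper_width: -0.002
grasp_force: 5.4
```

Emit:
drive_tool --series '[[[2, 0, 8.7], [0, 0, 0], 0], [[2, 0, 8.7], [0, 0, 0], 0], [[2.5, 0, 8.7], [0, 0, 0], 0], [[2.5, 0, 8.7], [0, 0, 0], 0]]'

```text
t: 17.58
tool_pos: [0.5822, -0.2188, 0.1546]
ee_rot: [179.5, 0.5, 93.6]
ft_force: [-0.1, -2.0, 11.3]
gripper_width: -0.001
grasp_force: 4.7
```

Emit:
drive_tool --series '[[[3, 0, 8.6], [0, 0, 0], 0], [[3, 0, 8.6], [0, 0, 0], 0], [[3.5, 0, 8.4], [0, 0, 0], 0], [[3.5, 0, 8.4], [0, 0, 0], 0]]'

```text
t: 18.08
tool_pos: [0.5819, -0.2118, 0.1212]
ee_rot: [179.4, 1.0, 93.4]
ft_force: [0.8, -13.3, 11.3]
gripper_width: -0.002
grasp_force: 7.6
```

Emit:
drive_tool --series '[[[-3, 0, 6], [0, 0, 0], 0], [[-3, 0, 6], [0, 0, 0], 0], [[-1, 0, 6], [0, 0, 0], 0]]'

```text
t: 18.45
tool_pos: [0.5821, -0.2084, 0.1033]
ee_rot: [179.5, 0.2, 93.7]
ft_force: [-2.8, 2.3, 18.5]
gripper_width: 0.001
grasp_force: 8.0
```

Emit:
drive_tool --series '[[[0, 0, 3], [0, 0, 0], 0], [[0, 0, 2], [0, 0, 0], 0], [[0, 0, 0], [0, 0, 0], 0]]'

```text
t: 18.82
tool_pos: [0.5822, -0.2074, 0.1001]
ee_rot: [179.5, 0.1, 93.8]
ft_force: [-4.1, 1.4, 26.3]
gripper_width: -0.001
grasp_force: 11.2
```

```bash
python3 - <<'E'
from h import *
a=env.read_camera("scene");s,w,M,c=wrist();print(s['t'],s['tool_pos'],s['ft_force'])
z=cv2.resize(a[100:250,110:310],None,fx=2.56,fy=2.56,interpolation=2)[:384,100:500]
cv2.imwrite("pics/l2.png",np.hstack([z,w[:,56:456]]))
E
```

```text
18.875 [ 0.58221453 -0.20739462  0.1001506 ] [-4.83065638  2.68834862 25.23427545]
```

View pics/l2.png

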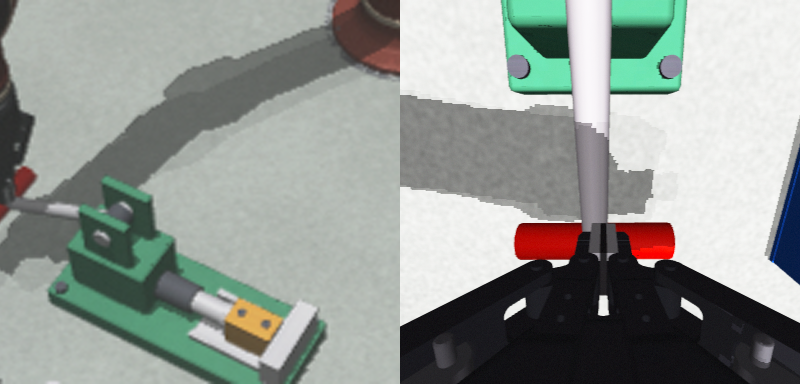

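The picture shows the tips on the inner top of the red bar at wrist crop (603,240), and the insert pushed up to the anvil at (252,325). The force has risen to 25 N, so the lever seems to be at or near the stop. I press slightly further and hold.

Emit:
drive_tool --series '[[[0, 0, 1.5], [0, 0, 0], 0], [[0, 0, 0], [0, 0, 0], 0], [[0, 0, 0], [0, 0, 0], 0]]'

```text
t: 19.3
tool_pos: [0.5823, -0.2073, 0.0998]
ee_rot: [179.5, 0.2, 93.8]
ft_force: [-7.2, 2.6, 32.6]
gripper_width: 0.004
grasp_force: 13.7
```

Emit:
drive_tool --series '[[[0, 0, 0.8], [0, 0, 0], 0], [[0, 0, 0], [0, 0, 0], 0], [[0, 0, 0], [0, 0, 0], 0], [[0, 0, 0], [0, 0, 0], 0], [[0, 0, 0], [0, 0, 0], 0]]'

```text
t: 19.92
tool_pos: [0.5824, -0.2073, 0.0997]
ee_rot: [179.5, 0.2, 93.8]
ft_force: [-8.4, 2.9, 33.8]
gripper_width: -0.001
grasp_force: 15.1
```

```bash
python3 - <<'E'
from h import *
a=env.read_camera("top");s,w,M,c=wrist();print(s['t'],s['tool_pos'],s['ft_force'])
cv2.imwrite("pics/tp_hold.png",a)
h=cv2.cvtColor(a,40);m=cv2.inRange(h,(15,120,60),(28,255,255));m[:, :230]=0;m[:,300:]=0
q=max(cv2.findContours(m,0,2)[0],key=cv2.contourArea);r=cv2.minAreaRect(q);W=plane("top",cv2.boxPoints(r),.074)
print(r);u=np.array([-.067,.998]);print("along y",sorted(((W[:,:2]-[.558,.0987])@u).round(4)),"x",((W[:,:2]-[.558,.0987])@[.998,.067]).round(4))
m=cv2.inRange(cv2.cvtColor(w,40),(0,170,80),(6,255,255));x,y,ww,hh=cv2.boundingRect(m);print(x,y,ww,hh)
L=wplane(M,c,[(x,y+hh/2),(x+ww,y+hh/2)],.067);print("bar",L.round(4).tolist(),"len if stop",np.linalg.norm(L[1]-L[0]))
E
```

```text
19.975 [ 0.58238001 -0.20736344  0.09966392] [-8.11185379  2.06790954 34.29317951]
((265.463134765625, 182.5942840576172), (11.769645690917969, 18.92197036743164), 84.80557250976562)
along y [np.float64(-0.0078), np.float64(-0.0073), np.float64(0.0441), np.float64(0.0447)] x [ 0.0152  0.0159 -0.0165 -0.0173]
170 223 161 37
bar [[0.5265, -0.2217, 0.067], [0.6309, -0.2152, 0.067]] len if stop 0.10468111466227743
```

Hard stop confirmed: the position stays constant while the force rises. It has been held over 0.7 s and the insert's end is at the anvil. Now let the lever up.

Emit:
drive_tool --series '[[[0, 0, -5], [0, 0, 0], 0], [[-3, 0, -20], [0, 0, 0], 0], [[-4, 0, -25], [0, 0, 0], 0], [[-3, 0, -30], [0, 0, 0], 0], [[2, 0, -30], [0, 0, 0], 0], [[4, 0, -30], [0, 0, 0], 0], [[0, 0, -40], [0, 0, 0], 0], [[0, 0, -40], [0, 0, 0], 0]]'

```text
t: 21.02
tool_pos: [0.5792, -0.2119, 0.3131]
ee_rot: [179.9, 0.0, 93.8]
ft_force: [1.0, -0.4, -0.2]
gripper_width: 0.005
grasp_force: 0.0
```

Emit:
drive_tool --series '[[[0, 0, -30], [0, 0, 0], 0], [[0, 60, 0], [0, 0, 0], 0], [[0, 30, 0], [0, 0, 0], 0], [[0, 0, 0], [0, 0, 0], 0], [[0, 0, 0], [0, 0, 0], 0]]'

```text
t: 21.65
tool_pos: [0.6684, -0.2061, 0.3416]
ee_rot: [-180.0, 0.0, 93.8]
ft_force: [-0.2, -1.0, -0.3]
gripper_width: -0.001
grasp_force: 0.0
```

```bash
python3 - <<'E'
from h import *
a=env.read_camera("scene");b=env.read_camera("top");s=env.read_state();print(s['t'],s['tool_pos'],s['ft_force'])
z=lambda im,x,y:cv2.resize(im[y:y+120,x:x+160],None,fx=2.5,fy=2.5,interpolation=2)
cv2.imwrite("pics/end.png",np.hstack([z(a,125,130),z(b,240,120)]))
h=cv2.cvtColor(b,40);m=cv2.inRange(h,(15,120,60),(28,255,255));m[:, :230]=0;m[:,300:]=0
r=cv2.minAreaRect(max(cv2.findContours(m,0,2)[0],key=cv2.contourArea));print(r)
E
```

```text
21.75 [ 0.66810467 -0.20626913  0.34216648] [-0.34426851 -0.09707794 -0.1445531 ]
((265.463134765625, 182.5942840576172), (11.769645690917969, 18.92197036743164), 84.80557250976562)
```

View pics/end.png

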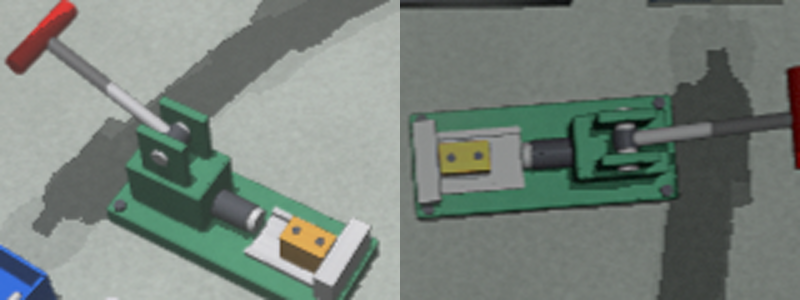

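The final picture shows the lever fully up (red bar at (40,35)), the ram retracted, and the insert flat against the anvil at (308,245) in the scene half and (464,156) in the top half. Handing in.

```bash
python3 -c "
from rig import env
print(env.finish_job())"
```

```text
the job is handed in; nothing more can be done
None
```

The brass insert is seated at the anvil and the lever is fully up; the job was handed in at about 22 s, after one partial push slipped toward the bar's edge and was redone to the stop with a hold of over half a second.

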